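# Shift the feed gearbox into gear

## Robot

A 7-joint arm with a two-finger parallel gripper is mounted at the origin on the work surface. World frame = base frame: x ahead of the robot, y to its left, z up, the work surface at z = 0. Lengths are in m, angles in rad, forces in N, time in s.
With the tool pointing down it reaches from about 0.425 to 0.925 m from the base axis. Payload 6.8 kg.
Tool frame: the origin (TCP) lies midway between the tips of the shut fingers; the grasp point (between the pads) lies 19 mm behind it; y points along the fingers, z is the direction in which the jaws open and shut, and the axes are right-handed (so a half turn about y gives the same grasp; the last joint's range is limited). The gripper opens to 85 mm and grips with 20 to 120 N. Pads are 22 mm wide; open, the fingers measure 114 mm over their backs; the gripper's body (76 mm by 85 mm) begins 54 mm behind the grasp point. The pads swing forward as they close: fully open they stand 13 mm farther back than shut.
Start: joints at [1.045, 0.477, 0.022, 1.555, -0.011, 1.109, -0.083], TCP at [0.274, -0.617, 0.231] pointing down, gripper open.
Joint ranges: [-2.96, 2.96], [-0.34, 2.1], [-1.41, 1.46], [0.24, 2.44], [-1.37, 4.51], [0.17, 1.92], [-2.96, 2.96]. Speed limits (rad/s): [2.39, 2.39, 3.14, 3.14, 3.14, 3.14, 3.14].

## Interface

Orientations are given as a rotation vector (axis times angle).
In Python, from bench import r gives the robot as it stands.
- The arm moves only by the tool send_rows, never from a script. Its argument "rows" is text: rows parted by semicolons, each of 6 numbers parted by spaces: the shift along the world's x, y, z in m, then the turn, a rotation vector about the world's x, y, z in rad. A call has 1 to 20 rows; each row shifts and turns the commanded pose from where the row before left it; what a row does not reach is not made up. A row lasts 1/10 s, in which the tool goes at most 50 mm and 8.59 degrees, less where a joint would pass 70% of its speed; a pose out of reach is approached as far as the arm can. A call is refused whole if a number of a shift passes 0.05 or a number of a turn 0.15, either way. A call with a gripper value outside its range is refused whole. "grip" is the finger opening in m, from 0 to 0.0854, set as the call begins (left out, the last holds). The fingers move at their own pace and stop on an object; "grip_force" is the grip in N (left out, the last holds). Time passes only in rows, so rows that do not move let the fingers close. It gives the time, the measured TCP pose, the force and the opening at its end, in the units of the state.
- r.get_obs(): the state, without advancing time (a new reading comes with each control period).
- r.grab_frame(name): name is "side" or "top"; returns a dict with "pixels" (400x640x3 uint8, red, green, blue), "intrinsics" (3x3 intrinsics, pixels), "position" and "orientation" of the camera in the world. Camera axes: x right, y up, looking along -z (the intrinsics and any distortion apply to the point x, -y, -z); pixel columns grow to the right and rows downward; lengths in m; the calibration is good to about 2 mm. A picture is of the moment at which its call begins. There is no depth.
- r.hand_in(): hands the job in, once; it reports no verdict.
The state is a dict: "clock": time; "joints": joint angles; "qvel": joint speeds; "tau": joint torques, N m; "tcp_pos": TCP position; "orientation": TCP orientation; "contact_force": force on the tool from outside, world axes, zero at the start; "moment": the same for the moment, N m; "grip_width": finger opening in m.
Only numpy, scipy, OpenCV 4.12 (cv2) and the standard library are available. Lean on these libraries where they do the work, as an engineer would, in place of code of your own. Each camera call takes 0.05 s, during which the arm holds its last target.

## Task

Put the feed gearbox on the bench into gear: with the fingertips, push the black shift knob along the long leg of its L-shaped gate to the corner, then push it sideways along the short leg until it is fully home at the end of the slot. Only push it: do not lift the knob out of its slot, and leave the oil can, the collet and the chuck key where they are.

Things in the scene. Friction and masses are not known exactly. Their poses are not given: they have to be found in the camera images.
- gearbox: Fixed grey cast gearbox, 170 x 150 mm (x, y), 80 mm tall, on a foot flange 194 x 166 mm, at some yaw. Origin: centre of its underside, z up. Its flat top is a bright metal gate plate with an L-shaped slot 20 mm wide: the long leg runs along the gearbox's +x (away from the robot) to the corner, the short leg from there along its +y (left) to the closed end. A shaft stub sticks out low on its -y side.
- knob (a point): Centre (half-way up) of the shift knob: upright black cylinder, 26 mm diameter, 40 mm tall, from 8 to 48 mm above the gate plate, on a 14 mm steel pin that reaches 18 mm into the slot (3 mm play each side). It cannot tilt; it slides with about 2.5 N friction, stays where it is left and stops hard at the slot's walls and ends. A spring and its weight hold it down with about 4.5 N.
- gate_start (a point): Point on the top face of the gate plate (80 mm above the bench), where the pin's axis is when against the start end of the long leg; 45 mm towards the gearbox's -x and 25 mm towards its -y from the plate's centre.
- gate_corner (a point): Point on the top face of the gate plate on the centre lines of both legs, at the corner; 70 mm from gate_start along the gearbox's +x.
- gate_end (a point): Point on the top face of the gate plate, where the pin's axis is when fully home against the end of the short leg; 50 mm from gate_corner along the gearbox's +y.
- shifter (a joint): Knob's travel along the long leg, in m along the gearbox's +x: 0 at gate_start, 0.070 on the centre line of the short leg, 0.073 against the far wall at the corner. At the start somewhere between 0 and 0.022.
- shifter_across (a joint): Knob's travel along the short leg, in m along the gearbox's +y: 0 on the centre line of the long leg (play of 0.003 to either side), 0.050 fully home against the end.
- shifter_lift (a joint): How far the knob is lifted, in m: 0 when seated; it can rise up to 0.030.
- oil_can: Loose bystander to the left of the gearbox: upright green can, 56 mm in diameter, 110 mm tall; origin at the centre of its underside.
- collet: Loose bystander to the right of the gearbox: upright steel collet, up to 34 mm in diameter, 44 mm tall; origin at the centre of its underside.
- chuck_key: Loose bystander beyond the gearbox: T-shaped steel chuck key lying on the bench, about 100 x 100 mm, 16 mm tall; origin on the bench under its shank.

How it is judged:
By the outcome, as a careful person would: the job done as asked, in the order asked, and still so for the second after the job is handed in, with the robot touching nothing.
It also fails if it takes over 42 s, if anything falls off the work surface, if the arm or the gripper's body presses on something with over 40 N, if the wrist force passes 120 N, or if a joint passes its speed limit or range.

## Working session

There is one attempt and no reset: what is moved stays moved. The work goes in short steps, Python scripts to look and compute and a tool call to move; the robot and the scene stay as the last step left them, time stands still between calls to the robot, and variables do not carry over. Pictures are saved under pics/ and viewed, and the job is handed in when it is done.

Besides the shell and the picture viewer there is one more tool, called after "Emit:" as name(argument=value, ...) on one line, values as JSON. send_rows: Moves the arm, as the interface text tells. Its arguments: {"type":"object","properties":{"rows":{"type":"string"},"grip":{"type":"number"},"grip_force":{"type":"number"}},"required":["rows"]}

```bash
mkdir -p pics; ls
python3 - <<'E'
from bench import r
import cv2,numpy as np
print(r.get_obs())
for n in ("side","top"):
    f=r.grab_frame(n); cv2.imwrite(f"pics/{n}0.png",f["pixels"][:,:,::-1]); print(n,f["intrinsics"],f["position"],f["orientation"],[k for k in f])
E
```

```text
pics
{'clock': 0.0, 'joints': array([ 1.04489555,  0.47778883,  0.02235175,  1.55647053, -0.01149778,
        1.10931214, -0.08310457]), 'qvel': array([-0.00116252, -0.00026298, -0.00035431, -0.00153411,  0.00157564,
        0.00074676, -0.00055408]), 'tau': array([ 5.25352916e-04, -5.96457803e+01,  1.60801381e+00, -2.81189185e+01,
        1.22925412e-02,  9.53998620e-03, -3.41737825e-05]), 'tcp_pos': array([ 0.27361398, -0.61639481,  0.23032547]), 'orientation': array([-0.4226754 ,  1.9930687 , -1.98945656]), 'contact_force': array([-0.65711305, -0.03443239, -0.37263292]), 'moment': array([0.04707367, 0.0748076 , 0.0038355 ]), 'grip_width': 0.08525514184260154}
side [[429.35662693   0.         315.20465311]
 [  0.         429.35662693 196.91344732]
 [  0.           0.           1.        ]] [0.39605453 0.56287112 0.75962394] [ 0.17826756 -0.972953   -2.63439858] ['pixels', 'intrinsics', 'position', 'orientation']
top [[370.75854607   0.         318.76103853]
 [  0.         370.75854607 199.00660445]
 [  0.           0.           1.        ]] [0.57933793 0.03798249 0.81749511] [ 0.03762185 -0.01548834 -1.56946783] ['pixels', 'intrinsics', 'position', 'orientation']
```

View pics/side0.png

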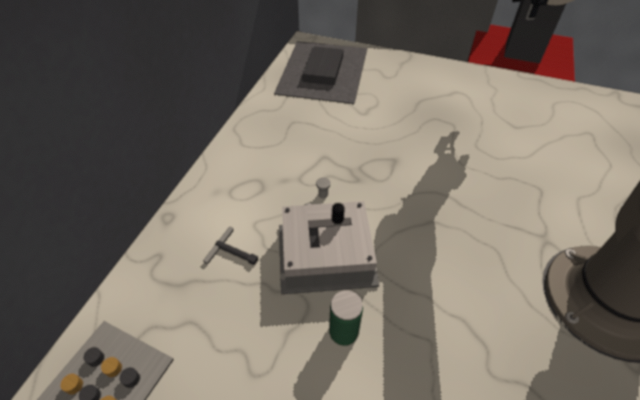

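View pics/top0.png

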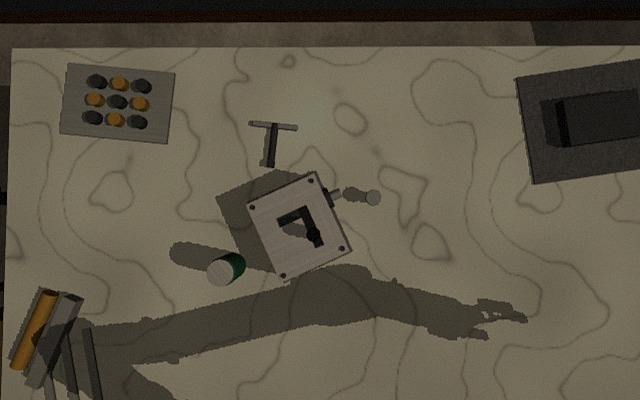

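The top view shows the plate with corners near (248,203), (315,172), (352,250), (285,282), and the slot and knob near (313,237). The collet is near (373,198) and the oil can near (225,268). The side view shows the knob near (338,212).

```bash
cat > h.py <<'E'
import numpy as np,cv2
from scipy.spatial.transform import Rotation as R
def ray(f,uv):
    K=f["intrinsics"];d=np.linalg.inv(K)@np.array([uv[0],uv[1],1.]);d=d*[1,-1,-1]
    return R.from_rotvec(f["orientation"]).apply(d)
def onplane(f,uv,z):
    d=ray(f,uv);p=f["position"];return p+d*(z-p[2])/d[2]
def proj(f,P):
    c=R.from_rotvec(f["orientation"]).inv().apply(np.array(P)-f["position"])*[1,-1,-1]
    q=f["intrinsics"]@c;return q[:2]/q[2]
E
python3 - <<'E'
from bench import r
from h import *
t=r.grab_frame("top");s=r.grab_frame("side")
np.savez("f0.npz",t=t["pixels"],s=s["pixels"])
for n,f,(x0,x1,y0,y1) in (("t",t,(200,400,150,300)),("s",s,(200,400,160,350))):
    c=f["pixels"][y0:y1,x0:x1,::-1]; cv2.imwrite(f"pics/crop_{n}.png",cv2.resize(c,None,fx=3 if n=="s" else 4,fy=3 if n=="s" else 4,interpolation=cv2.INTER_CUBIC))
p=t["pixels"].astype(int); hsv=cv2.cvtColor(t["pixels"],cv2.COLOR_RGB2HSV)
for uv in [(265,205),(300,265),(340,245),(300,320),(230,230),(400,150),(305,228),(313,237)]: print(uv,p[uv[1],uv[0]],hsv[uv[1],uv[0]])
E
```

```text
(265, 205) [106  97  84] [ 18  53 106]
(300, 265) [112 104  89] [ 20  52 112]
(340, 245) [98 91 81] [18 44 98]
(300, 320) [65 63 52] [25 51 65]
(230, 230) [60 57 45] [24 64 60]
(400, 150) [122 117  98] [ 24  50 122]
(305, 228) [60 54 48] [15 51 60]
(313, 237) [ 6 16  8] [ 66 159  16]
```

View pics/crop_t.png

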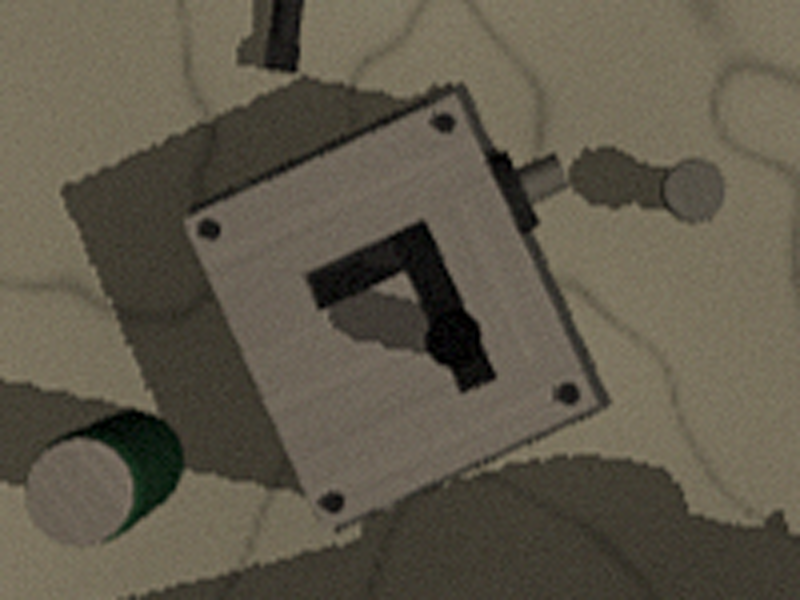

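View pics/crop_s.png

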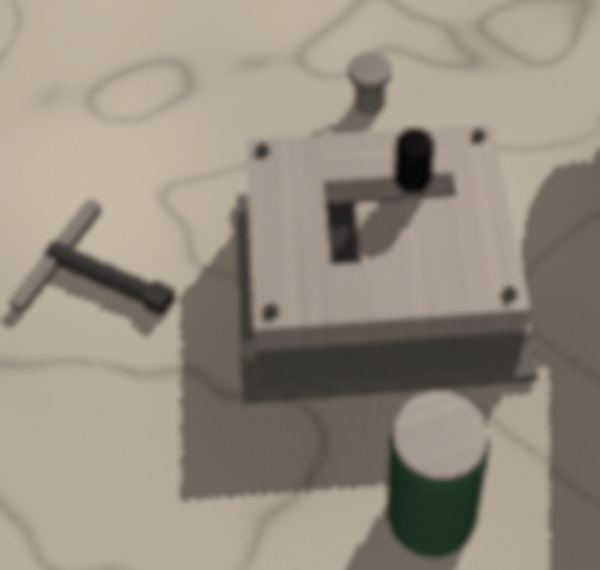

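The crops show four bolts on the plate, the L slot, and the knob about 20 mm along the long leg. I'll measure the plate frame from the bolts in both views, then the knob and the bystanders.

```bash
cat > m.py <<'E'
from bench import r
from h import *
t=r.grab_frame("top");s=r.grab_frame("side")
def blob(f,uv,thr,w=7):
    g=cv2.cvtColor(f["pixels"],cv2.COLOR_RGB2GRAY).astype(float);u,v=uv
    c=g[v-w:v+w+1,u-w:u+w+1];m=np.clip(thr-c,0,None)
    yy,xx=np.mgrid[v-w:v+w+1,u-w:u+w+1];return np.array([(xx*m).sum(),(yy*m).sum()])/m.sum()
# order: (+x+y),(+x-y),(-x-y),(-x+y)
bt=[(252,207),(311,180),(342,248),(283,275)]
bs=[(290,264),(287,210),(359,205),(370,258)]
for n,f,b,thr in (("top",t,bt,75),("side",s,bs,115)):
    P=np.array([onplane(f,blob(f,u,thr,4),.080) for u in b]); 
    c=P.mean(0); d=(P[0]+P[1]-P[2]-P[3]); e=(P[0]+P[3]-P[1]-P[2])
    print(n,P[:,:2].round(4).tolist(),"c",c.round(4),"yaw",np.arctan2(d[1],d[0]),np.arctan2(-e[0],e[1]),np.linalg.norm(d)/2,np.linalg.norm(e)/2)
E
python3 m.py
```

```text
top [[0.5885, 0.1818], [0.6417, 0.065], [0.5073, 0.0031], [0.4534, 0.1195]] c [0.5477 0.0923 0.08  ] yaw 0.4319396551085021 0.4301663389994732 0.14833575499984672 0.1282979026318116
side [[0.5876, 0.1853], [0.6412, 0.0697], [0.5072, 0.0074], [0.4534, 0.1234]] c [0.5474 0.0965 0.08  ] yaw 0.4338657842451959 0.434383456666652 0.1477616066155176 0.12766638397725594
```

```bash
cat >> m.py <<'E'
c=np.array([.5475,.0945]);yaw=.4325;ex=np.array([np.cos(yaw),np.sin(yaw)]);ey=np.array([-ex[1],ex[0]])
W=lambda a,b,z:np.r_[c+a*ex+b*ey,z]
for q in ((-45,-25),(25,-25),(25,25)): print(q,W(q[0]/1e3,q[1]/1e3,.08).round(4))
for n,f,off in (("top",t,-.0022),("side",s,.0020)):
  for tr in (0,.01,.02,.03): print(n,tr,proj(f,W(-.045+tr,-.025,.128)+[0,off,0]).round(1),proj(f,W(-.045+tr,-.025,.088)+[0,off,0]).round(1))
  g=cv2.cvtColor(f["pixels"],cv2.COLOR_RGB2GRAY)
  m=(g<(22 if n=="top" else 25)).astype(np.uint8)
  k,l,st,ce=cv2.connectedComponentsWithStats(m)
  for i in range(1,k):
    if st[i,4]>15 and 240<ce[i][0]<380 and 150<ce[i][1]<300: print(n,st[i],ce[i])
E
python3 m.py
python3 - <<'E'
from h import *
d=np.load("f0.npz")
t=d["t"];g=cv2.cvtColor(t,cv2.COLOR_RGB2GRAY);print(g[222:250,296:326])
g=cv2.cvtColor(d["s"],cv2.COLOR_RGB2GRAY);print(g[198:228:1,326:352])
E
```

```text
top [[0.5885, 0.1817], [0.6417, 0.0649], [0.5072, 0.003], [0.4535, 0.1195]] c [0.5477 0.0923 0.08  ] yaw 0.4315323918905032 0.42987137917422974 0.14834061053482986 0.1283219001606792
side [[0.5876, 0.1853], [0.6412, 0.0697], [0.5073, 0.0074], [0.4534, 0.1234]] c [0.5474 0.0965 0.08  ] yaw 0.43386480202466965 0.43433292946803403 0.14776117588555207 0.12768311099758048
(-45, -25) [0.5171 0.0529 0.08  ]
(25, -25) [0.5807 0.0823 0.08  ]
(25, 25) [0.5597 0.1277 0.08  ]
top 0 [317.1 245.1] [317.4 243.3]
top 0.01 [314.8 240.2] [315.3 238.6]
top 0.02 [312.6 235.3] [313.2 234. ]
top 0.03 [310.3 230.4] [311.1 229.4]
top [322 188   7   8  30] [324.83333333 191.2       ]
top [278 206  45  41 504] [304.65873016 225.04761905]
side 0 [348.7 205.8] [347.5 218.7]
side 0.01 [343.4 206.1] [342.5 219. ]
side 0.02 [338.2 206.5] [337.5 219.3]
side 0.03 [333.  206.8] [332.4 219.7]
side [333 205  10  18 160] [337.40625 213.7375 ]
[[111 108 109 109 101 110 110  75  23  17  14  12  20  11  15  18  14   2
   72 104  98 103 101 101 102  98  96 105 103 107]
 [ 88  87  83 103 108 108 106  94  47  12  17   0  20  
[... 5891 characters left out ...]
19  40  62
   79  85  85  86  84  82  91 122]
 [ 85  84  85  85  85  78  64  44  27  13  10  12  15  13  20  38  55  72
   81  85  86  85  84  81  87 116]
 [ 85  85  86  85  86  83  76  62  45  34  31  29  28  32  39  54  70  79
   82  82  83  82  81  78  83 110]
 [ 84  84  84  84  83  82  80  70  60  54  53  52  52  55  58  69  78  83
   84  83  84  87  87  88  94 114]
 [ 82  80  80  78  77  77  75  72  69  69  71  72  72  73  79  89  99 102
  103 104 107 111 114 119 126 135]
 [ 82  77  76  75  75  75  75  77  79  82  84  84  84  90 105 122 131 133
  134 134 138 140 141 144 150 154]
 [ 94  83  82  81  82  83  84  85  89  90  91  91  92 104 126 146 153 154
  153 153 154 155 155 155 158 160]]
```

```bash
cat > plan.py <<'E'
from bench import r
from h import *
o=r.get_obs();M=R.from_rotvec(o["orientation"]).as_matrix();print(M.round(3));print(o["tcp_pos"],o["clock"],o["joints"].round(3),o["grip_width"],o["contact_force"].round(1))
c=np.array([.5475,.0945]);yaw=.4325;ex=np.array([np.cos(yaw),np.sin(yaw)]);ey=np.array([-ex[1],ex[0]])
print(ex,ey)
zz=np.arctan2(M[1,2],M[0,2]);print("jaw az",zz,"to gearbox y:",((yaw+np.pi/2-zz+np.pi/2)%np.pi)-np.pi/2)
for n,a,b in (("knob",-.0245,-.025),("prepush x",-.0245-.045,-.025),("corner",.025,-.025),("end",.025,.025)):
    p=c+a*ex+b*ey;print(n,p.round(4),"delta",(p-o["tcp_pos"][:2]).round(4))
d=o["tcp_pos"][:2]-c;print("tcp in box",d@ex,d@ey, "tilt",np.degrees(np.arccos(-M[2,1])))
E
python3 plan.py
```

```text
[[-0.914 -0.     0.406]
 [-0.406  0.    -0.914]
 [-0.    -1.    -0.   ]]
[ 0.27388296 -0.61690123  0.2311899 ] 0.4 [ 1.045  0.477  0.022  1.555 -0.012  1.109 -0.083] 0.0855108060881367 [-0.1 -0.3 -0.6]
[0.90792073 0.41914191] [-0.41914191  0.90792073]
jaw az -1.1530212041992236 to gearbox y: 0.014724877404327152
knob [0.5357 0.0615] delta [0.2619 0.6784]
prepush x [0.4949 0.0427] delta [0.221  0.6596]
corner [0.5807 0.0823] delta [0.3068 0.6992]
end [0.5597 0.1277] delta [0.2858 0.7446]
tcp in box -0.5466006530288477 -0.5312115538749512 tilt 0.010123998770438038
```

Emit:
send_rows(rows="0.011 0.033 0 0 0 0.015;0.011 0.033 0 0 0 0;0.011 0.033 0 0 0 0;0.011 0.033 0 0 0 0;0.011 0.033 0 0 0 0;0.011 0.033 0 0 0 0;0.011 0.033 0 0 0 0;0.011 0.033 0 0 0 0;0.011 0.033 0 0 0 0;0.011 0.033 0 0 0 0;0.011 0.033 0 0 0 0;0.011 0.033 0 0 0 0;0.011 0.033 0 0 0 0;0.011 0.033 0 0 0 0;0.011 0.033 0 0 0 0;0.011 0.033 0 0 0 0;0.011 0.033 0 0 0 0;0.011 0.033 0 0 0 0;0.011 0.033 0 0 0 0;0.011 0.033 0 0 0 0", grip=0, grip_force=60)

```text
clock: 2.4
tcp_pos: [0.4943, 0.0443, 0.2316]
orientation: [-0.435, 1.982, -1.982]
contact_force: [-0.0, -1.1, 0.2]
grip_width: 0.0001
```

```bash
python3 plan.py
```

```text
[[-0.908  0.001  0.419]
 [-0.419 -0.    -0.908]
 [-0.    -1.     0.   ]]
[0.49426221 0.04434607 0.23156876] 2.4 [ 0.155  0.212 -0.422  1.951  0.103  0.999 -1.452] 7.972798420222734e-05 [-0.  -1.1  0.2]
[0.90792073 0.41914191] [-0.41914191  0.90792073]
jaw az -1.1382127052157833 to gearbox y: -8.36215791135686e-05
knob [0.5357 0.0615] delta [0.0415 0.0172]
prepush x [0.4949 0.0427] delta [ 0.0006 -0.0017]
corner [0.5807 0.0823] delta [0.0864 0.0379]
end [0.5597 0.1277] delta [0.0655 0.0833]
tcp in box -0.06935730577481351 -0.023221605863008605 tilt 0.03562781225053548
```

Now I'll go down 0.123 m to z≈0.108, shift -1.5 mm in y, and check with a picture.

Emit:
send_rows(rows="0.001 -0.0015 -0.02 0 0 0;0 0 -0.025 0 0 0;0 0 -0.025 0 0 0;0 0 -0.025 0 0 0;0 0 -0.018 0 0 0;0 0 -0.01 0 0 0;0 0 0 0 0 0;0 0 0 0 0 0")

```text
clock: 3.2
tcp_pos: [0.4954, 0.0417, 0.109]
orientation: [-0.435, 1.982, -1.982]
contact_force: [0.1, 0.7, 0.5]
grip_width: 0.0001
```

```bash
cat > look.py <<'E'
import sys
from bench import r
from h import *
t=r.grab_frame("top");s=r.grab_frame("side")
a=cv2.resize(t["pixels"][160:300,200:400,::-1],None,fx=2,fy=2,interpolation=cv2.INTER_CUBIC)
b=cv2.resize(s["pixels"][160:300,200:400,::-1],None,fx=2,fy=2,interpolation=cv2.INTER_CUBIC)
cv2.imwrite(f"pics/{sys.argv[1]}.png",np.hstack([a,b]))
E
python3 look.py a1; python3 plan.py
```

```text
[[-0.908  0.002  0.419]
 [-0.419  0.    -0.908]
 [-0.002 -1.     0.001]]
[0.49575557 0.04167568 0.10938348] 3.3 [ 0.114  0.378 -0.387  2.063  0.21   0.735 -1.543] -6.352846872112035e-05 [0.1 0.4 0.7]
[0.90792073 0.41914191] [-0.41914191  0.90792073]
jaw az -1.138171457872827 to gearbox y: -0.0001248689220698651
knob [0.5357 0.0615] delta [0.04   0.0199]
prepush x [0.4949 0.0427] delta [-0.0009  0.001 ]
corner [0.5807 0.0823] delta [0.0849 0.0406]
end [0.5597 0.1277] delta [0.064 0.086]
tcp in box -0.06912073038444391 -0.026272033510875214 tilt 0.11715038575713868
```

View pics/a1.png

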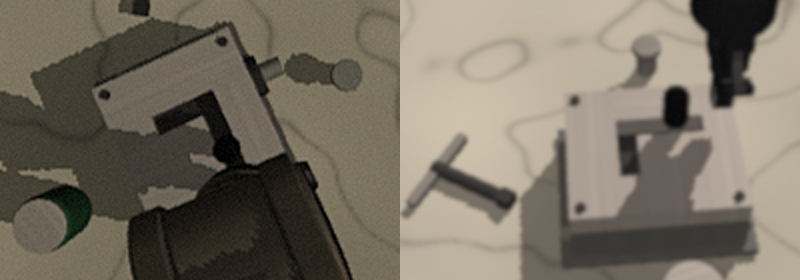

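The side view shows the shut fingertips at about (722,95), standing behind the knob at about (677,105), in line with the long leg and clear of the plate. Now I'll push along the gearbox's +x.

Emit:
send_rows(rows="0.00454 0.0022 0 0 0 0;0.00454 0.0022 0 0 0 0;0.00454 0.0022 0 0 0 0;0.00454 0.0021 0 0 0 0;0.00454 0.0021 0 0 0 0;0.00454 0.0021 0 0 0 0;0.00454 0.0021 0 0 0 0;0.00454 0.0021 0 0 0 0;0.00454 0.0021 0 0 0 0;0.00454 0.0021 0 0 0 0")

```text
clock: 4.3
tcp_pos: [0.5405, 0.0629, 0.1081]
orientation: [-0.436, 1.982, -1.982]
contact_force: [-1.9, -1.2, 1.1]
grip_width: -0.0001
```

```bash
python3 look.py a2; python3 plan.py
```

```text
[[-0.908  0.001  0.42 ]
 [-0.42   0.001 -0.908]
 [-0.001 -1.    -0.   ]]
[0.5411721  0.06332448 0.1082546 ] 4.4 [ 0.07   0.446 -0.376  1.956  0.227  0.78  -1.573] 0.00025337627253827497 [-0.1 -0.8  0.3]
[0.90792073 0.41914191] [-0.41914191  0.90792073]
jaw az -1.1377833220883276 to gearbox y: -0.0005130047065691201
knob [0.5357 0.0615] delta [-0.0054 -0.0018]
prepush x [0.4949 0.0427] delta [-0.0463 -0.0207]
corner [0.5807 0.0823] delta [0.0395 0.019 ]
end [0.5597 0.1277] delta [0.0185 0.0644]
tcp in box -0.018812197120424635 -0.025652609822908373 tilt 0.06226738569886933
```

View pics/a2.png

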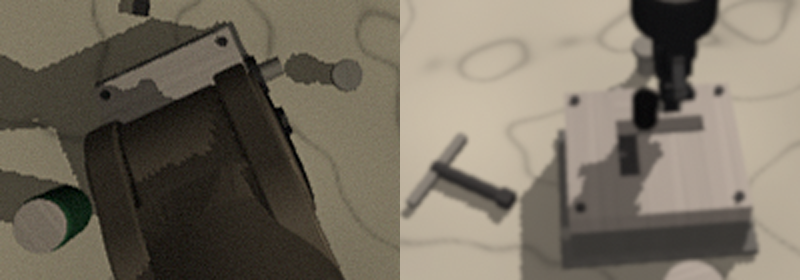

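The knob has moved; in the side view it sits at about (645,107), which is travel ≈0.05. I'll push about 17 mm more, then finish in small steps.

Emit:
send_rows(rows="0.00363 0.0017 0 0 0 0;0.00363 0.0017 0 0 0 0;0.00363 0.0017 0 0 0 0;0.00272 0.00126 0 0 0 0;0.0018 0.0008 0 0 0 0;0 0 0 0 0 0")

```text
clock: 5.0
tcp_pos: [0.5561, 0.0702, 0.1083]
orientation: [-0.435, 1.982, -1.982]
contact_force: [-0.5, -0.9, -0.3]
grip_width: 0.0002
```

Emit:
send_rows(rows="0.0009 0.0004 0 0 0 0;0.0009 0.0004 0 0 0 0")

```text
clock: 5.2
tcp_pos: [0.5574, 0.0708, 0.1083]
orientation: [-0.436, 1.982, -1.982]
contact_force: [-2.8, -1.6, 0.1]
grip_width: -0.0002
```

Emit:
send_rows(rows="0.0009 0.0004 0 0 0 0;0.0009 0.0004 0 0 0 0")

```text
clock: 5.4
tcp_pos: [0.5593, 0.0717, 0.1083]
orientation: [-0.436, 1.982, -1.982]
contact_force: [-1.6, -0.1, 1.2]
grip_width: -0.0002
```

```bash
python3 look.py a3; python3 plan.py
```

```text
[[-0.908  0.     0.419]
 [-0.419  0.    -0.908]
 [-0.    -1.    -0.   ]]
[0.5594128  0.07172889 0.10832138] 5.5 [ 0.054  0.472 -0.372  1.911  0.232  0.8   -1.581] 2.6678800959563378e-05 [-1.9 -1.4 -0.1]
[0.90792073 0.41914191] [-0.41914191  0.90792073]
jaw az -1.1379138906044997 to gearbox y: -0.00038243619039679544
knob [0.5357 0.0615] delta [-0.0237 -0.0102]
prepush x [0.4949 0.0427] delta [-0.0645 -0.0291]
corner [0.5807 0.0823] delta [0.0213 0.0106]
end [0.5597 0.1277] delta [0.0003 0.0559]
tcp in box 0.001271556779288045 -0.025667514848527563 tilt 0.01068167992260774
```

View pics/a3.png

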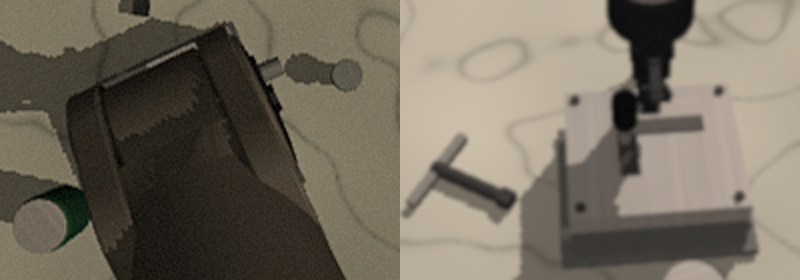

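The knob is at about (625,110) in the side view, which is travel ≈0.07. I'll feel for the far wall in small steps.

Emit:
send_rows(rows="0.0009 0.0004 0 0 0 0;0 0 0 0 0 0")

```text
clock: 5.7
tcp_pos: [0.5603, 0.0721, 0.1083]
orientation: [-0.436, 1.982, -1.982]
contact_force: [-0.8, 0.1, -0.4]
grip_width: 0.0001
```

Emit:
send_rows(rows="0.0009 0.0004 0 0 0 0;0 0 0 0 0 0")

```text
clock: 5.9
tcp_pos: [0.5611, 0.0725, 0.1083]
orientation: [-0.436, 1.982, -1.982]
contact_force: [-2.5, -0.6, 0.9]
grip_width: -0.0004
```

Emit:
send_rows(rows="0.0009 0.0004 0 0 0 0;0 0 0 0 0 0")

```text
clock: 6.1
tcp_pos: [0.5613, 0.0725, 0.1083]
orientation: [-0.438, 1.982, -1.983]
contact_force: [-4.7, -1.2, 3.0]
grip_width: -0.0004
```

At the wall the TCP stalls and the force rises, so the knob is at the corner stop. Now I'll back off and go round to the gearbox's -y side of the knob.

Emit:
send_rows(rows="-0.0045 -0.0021 0 0 0 0;-0.0091 -0.0042 0 0 0 0;-0.0091 -0.0042 0 0 0 0;0.0063 -0.0136 0 0 0 0;0.0063 -0.0136 0 0 0 0;0.0063 -0.0136 0 0 0 0;0.0109 0.005 0 0 0 0;0.0109 0.005 0 0 0 0;0.0109 0.005 0 0 0 0;0.0109 0.005 0 0 0 0;0 0 0 0 0 0")

```text
clock: 7.2
tcp_pos: [0.6035, 0.0437, 0.1084]
orientation: [-0.436, 1.981, -1.979]
contact_force: [-0.1, -0.3, -0.6]
grip_width: -0.0001
```

```bash
python3 look.py a4; python3 plan.py
```

```text
[[-0.907 -0.001  0.42 ]
 [-0.42   0.    -0.907]
 [ 0.    -1.    -0.   ]]
[0.60171804 0.04222655 0.10803931] 7.3 [ 0.095  0.525 -0.355  1.817  0.236  0.841 -1.511] 0.00017651148326416408 [-0.7 -0.2 -0.1]
[0.90792073 0.41914191] [-0.41914191  0.90792073]
jaw az -1.1369372797243948 to gearbox y: -0.0013590470705011626
knob [0.5357 0.0615] delta [-0.066   0.0193]
prepush x [0.4949 0.0427] delta [-0.1068  0.0004]
corner [0.5807 0.0823] delta [-0.021   0.0401]
end [0.5597 0.1277] delta [-0.042   0.0855]
tcp in box 0.027315690443419895 -0.0701852008116507 tilt 0.035058337217002376
```

View pics/a4.png

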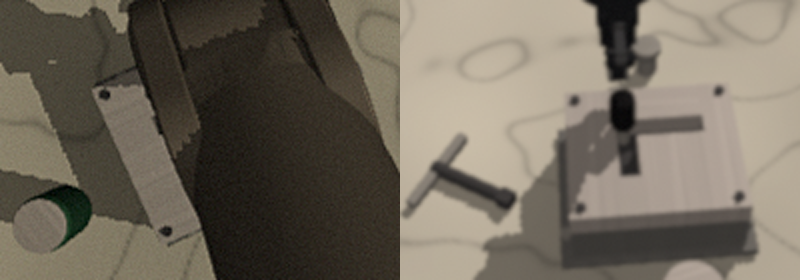

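The knob is at about (622,110) at the corner, and the fingers are directly behind it at about (620,65). Now I'll push along the gearbox's +y.

Emit:
send_rows(rows="-0.0021 0.00454 0 0 0 0;-0.0021 0.00454 0 0 0 0;-0.0021 0.00454 0 0 0 0;-0.0021 0.00454 0 0 0 0;-0.0021 0.00454 0 0 0 0;-0.0021 0.00454 0 0 0 0;-0.0021 0.00454 0 0 0 0;-0.0021 0.00454 0 0 0 0;-0.0021 0.00454 0 0 0 0;0 0 0 0 0 0")

```text
clock: 8.3
tcp_pos: [0.5823, 0.0835, 0.1083]
orientation: [-0.437, 1.982, -1.981]
contact_force: [-0.2, -2.8, 1.1]
grip_width: 0.0001
```

```bash
python3 look.py a5; python3 plan.py
```

```text
[[-0.907 -0.     0.42 ]
 [-0.42   0.001 -0.907]
 [-0.    -1.    -0.001]]
[0.58254517 0.08354097 0.10822119] 8.4 [ 0.033  0.506 -0.366  1.853  0.236  0.826 -1.589] 0.00045054229852534806 [-0.3  0.4  0.6]
[0.90792073 0.41914191] [-0.41914191  0.90792073]
jaw az -1.1370084457417526 to gearbox y: -0.0012878810531438134
knob [0.5357 0.0615] delta [-0.0468 -0.022 ]
prepush x [0.4949 0.0427] delta [-0.0877 -0.0409]
corner [0.5807 0.0823] delta [-0.0019 -0.0013]
end [0.5597 0.1277] delta [-0.0228  0.0441]
tcp in box 0.027224845690593844 -0.02463882813334735 tilt 0.0689582221618107
```

View pics/a5.png

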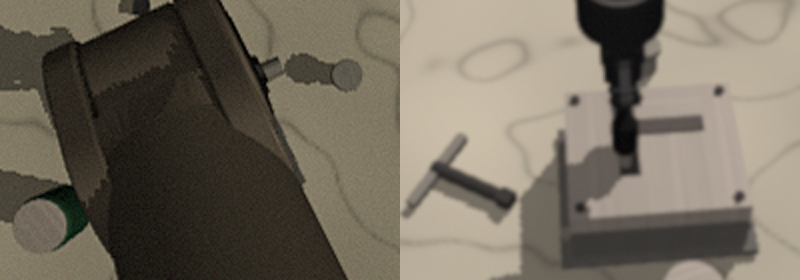

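The knob is partway along the short leg, at about (625,135). I'll continue.

Emit:
send_rows(rows="-0.0021 0.00454 0 0 0 0;-0.0021 0.00454 0 0 0 0;-0.0021 0.00454 0 0 0 0;-0.0013 0.0027 0 0 0 0;0 0 0 0 0 0")

```text
clock: 8.9
tcp_pos: [0.575, 0.0997, 0.1083]
orientation: [-0.437, 1.982, -1.981]
contact_force: [1.4, -1.1, -0.6]
grip_width: 0.0
```

Emit:
send_rows(rows="-0.0008 0.0018 0 0 0 0;0 0 0 0 0 0")

```text
clock: 9.1
tcp_pos: [0.5745, 0.1008, 0.1083]
orientation: [-0.436, 1.982, -1.982]
contact_force: [1.3, -1.7, -0.2]
grip_width: -0.0
```

Emit:
send_rows(rows="-0.0008 0.0018 0 0 0 0;0 0 0 0 0 0")

```text
clock: 9.3
tcp_pos: [0.5737, 0.1024, 0.1083]
orientation: [-0.436, 1.982, -1.982]
contact_force: [2.9, -1.9, -0.8]
grip_width: -0.0
```

Emit:
send_rows(rows="-0.0004 0.0009 0 0 0 0;0 0 0 0 0 0")

```text
clock: 9.5
tcp_pos: [0.5733, 0.1032, 0.1083]
orientation: [-0.436, 1.982, -1.982]
contact_force: [1.6, -2.3, -1.5]
grip_width: 0.0003
```

```bash
python3 look.py a6; python3 plan.py
```

```text
[[-0.908  0.     0.419]
 [-0.419  0.    -0.908]
 [-0.    -1.    -0.   ]]
[0.57327993 0.10325136 0.10829241] 9.6 [-0.     0.498 -0.369  1.867  0.238  0.82  -1.63 ] 8.067564425615252e-05 [ 2.3 -2.1 -0.3]
[0.90792073 0.41914191] [-0.41914191  0.90792073]
jaw az -1.1379929736395227 to gearbox y: -0.00030335315537399765
knob [0.5357 0.0615] delta [-0.0375 -0.0417]
prepush x [0.4949 0.0427] delta [-0.0784 -0.0606]
corner [0.5807 0.0823] delta [ 0.0074 -0.021 ]
end [0.5597 0.1277] delta [-0.0136  0.0244]
tcp in box 0.027074197242285575 -0.0028599082501115634 tilt 0.005219028705316225
```

View pics/a6.png

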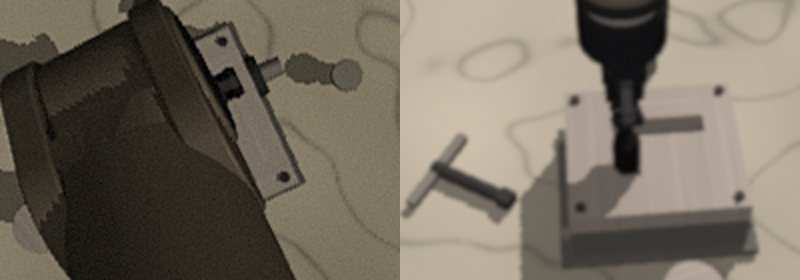

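Almost home: the knob is at about (627,150) and the slot end is nearly covered. I'll keep feeling for the end stop.

Emit:
send_rows(rows="-0.0004 0.0009 0 0 0 0;0 0 0 0 0 0")

```text
clock: 9.8
tcp_pos: [0.5731, 0.1036, 0.1083]
orientation: [-0.435, 1.982, -1.983]
contact_force: [2.6, -3.6, -0.8]
grip_width: -0.0003
```

Emit:
send_rows(rows="-0.0004 0.0009 0 0 0 0;0 0 0 0 0 0")

```text
clock: 10.0
tcp_pos: [0.573, 0.1037, 0.1084]
orientation: [-0.434, 1.981, -1.984]
contact_force: [3.2, -4.8, -0.2]
grip_width: -0.0002
```

Emit:
send_rows(rows="-0.0004 0.0009 0 0 0 0;0 0 0 0 0 0")

```text
clock: 10.2
tcp_pos: [0.573, 0.1039, 0.1084]
orientation: [-0.433, 1.98, -1.985]
contact_force: [4.6, -6.8, -1.0]
grip_width: 0.0
```

Emit:
send_rows(rows="-0.0004 0.0009 0 0 0 0;0 0 0 0 0 0")

```text
clock: 10.4
tcp_pos: [0.5729, 0.104, 0.1084]
orientation: [-0.433, 1.98, -1.986]
contact_force: [4.3, -8.0, -2.0]
grip_width: 0.0002
```

Emit:
send_rows(rows="-0.0006 0.0013 0 0 0 0;-0.0006 0.0013 0 0 0 0;0 0 0 0 0 0;0 0 0 0 0 0")

```text
clock: 10.8
tcp_pos: [0.5727, 0.1044, 0.1086]
orientation: [-0.43, 1.978, -1.989]
contact_force: [8.8, -12.7, -0.6]
grip_width: 0.0003
```

Emit:
send_rows(rows="0.0021 -0.0045 0 0 0 0;0.0042 -0.0091 0 0 0 0;0.0063 -0.0136 0 0 0 0;0.0063 -0.0136 0 0 0 0;0.0063 -0.0136 0 0 0 0;0 0 0.03 0 0 0;0 0 0.04 0 0 0;0 0 0.04 0 0 0;0 -0.03 0.02 0 0 0;0 -0.04 0 0 0 0;0 -0.04 0 0 0 0;0 -0.04 0 0 0 0;0 -0.04 0 0 0 0;0 -0.04 0 0 0 0;0 -0.03 0 0 0 0;0 -0.01 0 0 0 0;0 0 0 0 0 0")

```text
clock: 12.5
tcp_pos: [0.5952, -0.2174, 0.238]
orientation: [-0.433, 1.984, -1.985]
contact_force: [-0.2, 0.0, -0.3]
grip_width: 0.0002
```

```bash
python3 look.py a7; python3 plan.py
python3 - <<'E'
from bench import r
from h import *
s=r.grab_frame("side");t=r.grab_frame("top")
c=np.array([.5475,.0945]);yaw=.4325;ex=np.array([np.cos(yaw),np.sin(yaw)]);ey=np.array([-ex[1],ex[0]])
for n,f,off,x0,y0,w in (("top",t,-.0022,280,190,45),("side",s,.002,295,195,40)):
  g=cv2.cvtColor(f["pixels"],cv2.COLOR_RGB2GRAY)
  m=(g<(40 if n=="top" else 60)).astype(np.uint8)
  k,l,st,ce=cv2.connectedComponentsWithStats(m)
  for i in range(1,k):
    if st[i,4]>40 and 260<ce[i][0]<350 and 170<ce[i][1]<270: print(n,st[i],ce[i])
  for a,b in ((25,15),(25,20),(25,25),(28,25)):
    P=[np.r_[c+a/1e3*ex+b/1e3*ey,z]+[0,off,0] for z in (.128,.108,.088)];print(n,a,b,[proj(f,p).round(1).tolist() for p in P])
E
```

```text
[[-0.907  0.     0.421]
 [-0.421  0.001 -0.907]
 [-0.001 -1.    -0.001]]
[ 0.59592427 -0.21342595  0.23821084] 12.6 [ 0.466  0.42  -0.296  1.637  0.132  1.104 -1.002] -0.00013295690135509724 [ 0.4  0.6 -0. ]
[0.90792073 0.41914191] [-0.41914191  0.90792073]
jaw az -1.1366332332141311 to gearbox y: -0.001663093580765107
knob [0.5357 0.0615] delta [-0.0602  0.275 ]
prepush x [0.4949 0.0427] delta [-0.101   0.2561]
corner [0.5807 0.0823] delta [-0.0152  0.2957]
end [0.5597 0.1277] delta [-0.0362  0.3411]
tcp in box -0.08509927596606194 -0.29986899675868633 tilt 0.07870822871546923
top [261 171  61  25 115] [297.84347826 181.23478261]
top [321 187  13  22 108] [327.65740741 196.71296296]
top [270 205  54  43 706] [298.83286119 222.63597734]
top 25 15 [[281.8, 219.8], [283.0, 219.6], [284.1, 219.3]]
top 25 20 [[279.4, 220.9], [280.6, 220.7], [281.8, 220.4]]
top 25 25 [[276.9, 222.0], [278.3, 221.7], [279.5, 221.5]]
top 28 25 [[276.3, 220.6], [277.6, 220.3], [278.9, 220.1]]
side [307 225  12  23 248] [312.72983871 236.01209677]
side 25 15 [[313.6, 225.1], [313.7, 231.5], [313.8, 237.7]]
side 25 20 [[313.9, 227.3], [313.9, 233.7], [314.0, 239.9]]
side 25 25 [[314.1, 229.5], [314.1, 235.9], [314.2, 242.0]]
side 28 25 [[312.4, 229.6], [312.5, 236.0], [312.6, 242.1]]
```

View pics/a7.png

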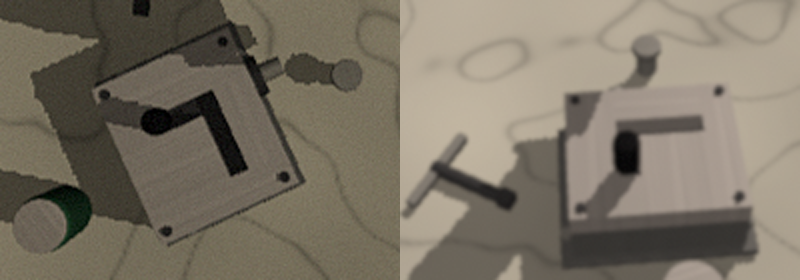

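The knob is at (312.7,236.0) in the side view. The predicted pixel for fully home and seated, resting on the far wall, is (312.5,236.0). The oil can, collet and chuck key appear where they were, and the arm is clear of everything.

```bash
python3 -c "
from bench import r
print(r.hand_in())"
```

```text
the job is handed in; nothing more can be done
None
```

The gearbox is in gear. I pushed the knob with the shut fingertips along the long leg to the corner stop, then sideways along the short leg to its closed end. I handed the job in at about 13 s on the robot's clock.

**End stops:** At the corner the fingertips stopped advancing and the force rose to about 5 N. At the end of the short leg I pushed until they stalled, with about 15 N on the wrist.

**Last pictures:**
- **Side view:** the knob is within 0.3 pixel of where it should be when fully home and seated. It rests on the far side of the slot's 3 mm play.
- **Top view:** the knob was merged with the dark slot, so there I checked it only by eye. It sits at the slot's end.
- **Bystanders:** by eye, the oil can (only partly in the last crops), the collet and the chuck key have not moved. The arm was well clear of everything.

**Disagreement:** The two cameras differed by about 4 mm in y on the gearbox position. I used the average, and where the knob hit both stops fitted it to within about 1 mm.

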